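# Swap the gauge pins and hold the alignment pin through both bushings

### The job

Check that the bracket's two bushings line up: the short pin now standing in its upper bushing has to give its place to the longest pin from the pin rack. First lift the short pin out and hang it by its head, fully seated, in the free hole of the rack; then take the longest pin, thread it point down, without forcing it, through the upper bushing and on through the lower one until its nose shows clear below the lower lug, but do not let its head come to rest on the upper lug. Finish while still holding the pin there in the gripper, and leave the third pin and everything else on the table alone.

Things in the scene. Friction and masses are not known exactly. Their poses are not given: they have to be found in the camera images.
- bracket: Fixed upright aluminium bracket. Base 120 x 80 x 12 mm; column 120 mm high at its -x end; two square lugs, 56 x 56 x 20 mm, one above the other: lower at heights 40 to 60 mm, upper 100 to 120 mm, open space between and below. Each has a vertical 14 mm through hole (bushing with brass collar), both on the body's z axis. Origin: on that axis at table height. Left or right of the rack.
- upper_bushing (a point): Centre of the mouth of the upper bushing: on the hole's axis, level with the top of the upper lug, 120 mm above the table. z up.
- lower_bushing (a point): Centre of the mouth of the lower bushing: on the same axis, level with the top of the lower lug, 60 mm above the table. z up. The hole ends 20 mm below this point.
- rack: Fixed black bar 50 x 210 x 12 mm along the body's y, top 125 mm above the table, on two end legs and a flat foot. Three vertical 14 mm through holes, 65 mm apart; pins hang in them by their heads, shanks free below. Longest and middle pin hang in rack_hole0 and rack_hole1 (either way round). Origin: centre of the foot's underside.
- rack_hole0 (a point): Centre of a rack hole at the -y end of the bar, level with the bar's top. z up.
- rack_hole1 (a point): Centre of the middle rack hole, level with the bar's top. z up.
- rack_hole2 (a point): Centre of the rack hole at the +y end of the bar, level with the bar's top; free at the start. z up.
- long_pin: Longest pin, loose, 0.11 to 0.22 kg, in the rack. Steel shank 12 mm in diameter, 110 mm long, the last 10 mm tapering to a 5 mm nose; grey round head 24 mm in diameter, 42 mm high, top tapered and domed (full width up to 34 mm above the shoulder). Origin: on the axis at the shoulder (flat underside of the head), level with the bar's top; z up through the head.
- long_pin_tip (a point): Point of the longest pin's nose, on its axis 110 mm below the shoulder.
- middle_pin: Third pin, not used: as the others, shank 12 mm in diameter and 75 mm long, head 24 mm in diameter and 42 mm high with a thin steel stub (12 mm) on top. Hangs in the rack and must stay. Origin at the shoulder.
- short_pin: Short pin, loose, 0.08 to 0.15 kg, at the start in the upper bushing, head on the upper lug. Steel shank 12 mm in diameter, 45 mm long, the last 10 mm tapering to a 5 mm nose (does not reach the lower lug); grey round flat-topped head 24 mm in diameter, 42 mm high. Origin: on the axis at the shoulder (flat underside of the head); z up through the head.
- short_pin_tip (a point): Point of the short pin's nose, on its axis 45 mm below the shoulder.
- setting_ring: Bystander: steel ring lying flat, 60 mm across, 22 mm high, loose. Origin: centre of the underside.
- gauge_block: Bystander: small upright steel block 35 x 9 x 30 mm, loose. Origin: centre of the underside.
- ball_stand: Bystander: white 25 mm ball on a stem and a 48 mm round foot, 63 mm high, loose. Origin: centre of the underside.
- stop_clamp: Bystander: small stop with an upright screw, 50 x 28 mm, 45 mm high, loose. Origin: centre of the underside.
There are look-alikes about, which are no part of the job. Leave any blue or yellow look-alike of the long_pin alone.

How it is judged:
By the outcome, as a careful person would: the job done as asked, in the order asked, and still so for the second after the job is handed in, while the arm keeps its last pose, push and grip.
It also fails if it takes over 59 s, if anything falls off the work surface, if the arm or the gripper's body presses on something with over 40 N, if the wrist force passes 120 N, or if a joint passes its speed limit or range.

### The arm

A 6-joint arm with a two-finger parallel gripper is mounted at the origin on the work surface. World frame = base frame: x ahead of the robot, y to its left, z up, the work surface at z = 0. Lengths are in mm, angles in degrees, forces in N, time in s.
With the tool pointing down it reaches from about 350 to 850 mm from the base axis. Payload 8.1 kg.
Tool frame: the origin (TCP) lies midway between the tips of the shut fingers; the grasp point (between the pads) lies 19 mm behind it; z points along the fingers, y is the line along which they close (so a half turn about z gives the same grasp; the last joint's range is limited). The gripper opens to 85 mm and grips with 20 to 120 N. Pads are 22 mm wide; open, the fingers measure 114 mm over their backs; the gripper's body (76 mm by 85 mm) begins 54 mm behind the grasp point. The pads swing forward as they close: fully open they stand 13 mm farther back than shut.
Start: joints at [-71.986, 7.471, 85.268, -0, 87.261, -4.893], TCP at [233.56, -552.68, 231.292] pointing down, gripper open.
Joint ranges: [-169.43, 169.43], [-51.17, 129.36], [1.28, 143.12], [-76.62, 256.62], [0, 156.53], [-152.29, 152.29]. Speed limits (degrees/s): [136.94, 136.94, 159.86, 180, 180, 180].

### API

Orientations are given as [roll, pitch, yaw] about the fixed x, y, z axes, in that order (R = Rz(yaw) Ry(pitch) Rx(roll)).
In Python, from bench import r gives the robot as it stands. The module is installed in compiled form; this text tells all that it offers.
- The arm moves only by the tool jog_arm, never from a script. Its argument "rows" is a list of rows, each a list of 2 entries, a list of its own where there are three numbers: the shift along the tool's x, y, z in mm, then the turn, a rotation vector about the tool's x, y, z in rad. A call has 1 to 10 rows; each row is the pose to reach, as a shift and turn from the pose commanded when the call began, along the tool's axes at that moment; what a row does not reach only later rows make up. A row lasts 1/10 s, in which the tool goes at most 50 mm and 8.59 degrees, less where a joint would pass 70% of its speed; a pose out of reach is approached as far as the arm can. A call with a gripper value outside its range is refused whole. "grip" is the finger opening in mm, from 0 to 85.4, set as the call begins (left out, the last holds). The fingers move at their own pace and stop on an object; "force" is the grip in N (left out, the last holds). Time passes only in rows, so rows that repeat a pose let the fingers close. It gives the time, the measured TCP pose, the force, the opening and the grip force at its end, in the units of the state.
- r.sense(): the state, without advancing time (a new reading comes with each control period).
- r.snapshot(name): name is "side" or "top"; returns (picture, depth): 400x640x3 uint8, blue, green, red; 400x640 float32, mm along the optical axis (not along the pixel's ray), 0 where there is no reading.
- r.camera_params(name): a dict with "fx", "fy", "cx", "cy" (pixels), "dist_coeffs" ([k1, k2, p1, p2, k3] as OpenCV has them; the pictures are not rectified), "pose" (4x4, takes a point from camera to world coordinates). Camera axes: x right, y down, z forward; pixel columns grow to the right and rows downward; lengths in mm; the calibration is good to about 2 mm. A picture is of the moment at which its call begins. camera_params takes no time and is no camera call.
- r.hand_in(): hands the job in; it is judged then, once.
The state is a dict: "time": time; "joint_pos": joint angles; "qd": joint speeds; "joint_efforts": joint torques, N m; "tool_pos": TCP position; "tcp_rot": TCP orientation; "ft_force": force on the tool from outside, world axes, zero at the start; "wrist_torque": the same for the moment, N m; "finger_gap": finger opening in mm; "grip_force": force on a finger pad.
Only numpy, scipy, OpenCV 4.12 (cv2) and the standard library are available. Lean on these libraries where they do the work, as an engineer would, in place of code of your own. Each camera call takes 0.05 s, during which the arm holds its last target. There are 200 camera calls.

## Working session

There is one attempt and no reset: what is moved stays moved. The work goes in short steps, Python scripts to look and compute and a tool call to move; the robot and the scene stay as the last step left them, time stands still between calls to the robot, and variables do not carry over. Pictures are saved under pics/ and viewed, at most 10 in all, crops included, and the job is handed in when it is done.

Besides the shell and the picture viewer there is one more tool, called after ">>>" as name(argument=value, ...), one argument or row to a line, values as JSON. jog_arm: Moves the arm, as the interface text tells. Its arguments: {"type":"object","properties":{"rows":{"type":"array"},"grip":{"type":"number"},"force":{"type":"number"}},"required":["rows"]}

```bash
mkdir -p pics; cat > h.py <<'E'
from bench import r
import numpy as np, cv2
def cam(n):
    p=r.camera_params(n);K=np.array([[p['fx'],0,p['cx']],[0,p['fy'],p['cy']],[0,0,1.]]);return K,np.array(p['dist_coeffs'],float),np.array(p['pose'])
def ray(n,uv):
    K,d,T=cam(n);q=cv2.undistortPoints(np.array(uv,float).reshape(-1,1,2),K,d).reshape(-1,2)
    v=np.c_[q,np.ones(len(q))]@T[:3,:3].T
    return T[:3,3],v
def plane(n,uv,z):
    o,v=ray(n,uv);return o+v*((z-o[2])/v[:,2])[:,None]
def cloud(n,dep):
    uu,vv=np.meshgrid(np.arange(640),np.arange(400));o,v=ray(n,np.stack([uu,vv],-1).reshape(-1,2))
    return (o+v*dep.reshape(-1,1)).reshape(400,640,3)
def proj(n,P):
    K,d,T=cam(n);Ti=np.linalg.inv(T);return cv2.projectPoints(np.array(P,float).reshape(-1,3),cv2.Rodrigues(Ti[:3,:3])[0],Ti[:3,3],K,d)[0].reshape(-1,2)
E
python3 - <<'E'
from h import *
for n in('top','side'):
    i,d=r.snapshot(n);cv2.imwrite(f'pics/{n}0.png',i);np.savez(f'{n}0.npz',i=i,d=d);print(n,cam(n))
print(r.sense())
E
```

```text
top (array([[467.93200513,   0.        , 321.43553018],
       [  0.        , 467.93200513, 203.37143659],
       [  0.        ,   0.        ,   1.        ]]), array([-0.08506749,  0.        ,  0.        ,  0.        ,  0.        ]), array([[ 2.94743214e-02, -9.74663369e-01,  2.21726368e-01,
         3.02346090e+02],
       [-9.99554803e-01, -2.97677555e-02,  2.01896900e-03,
         1.73883527e+01],
       [ 4.63248119e-03, -2.21687164e-01, -9.75106836e-01,
         1.18725811e+03],
       [ 0.00000000e+00,  0.00000000e+00,  0.00000000e+00,
         1.00000000e+00]]))
side (array([[404.50269295,   0.        , 326.63174162],
       [  0.        , 404.50269295, 204.67030798],
       [  0.        ,   0.        ,   1.        ]]), array([-0.08397308,  0.        ,  0.        ,  0.        ,  0.        ]), array([[ 9.56114483e-01, -1.49147126e-01,  2.52190860e-01,
         3.61716906e+02],
       [-2.92984019e-01, -4.93555230e-01,  8.18879478e-01,
        -6.48997857e+02],
       [ 2.33659728e-03, -8.56830421e-01, -5.15593028e-01,
         5.46011711e+02],
       [ 0.00000000e+00,  0.00000000e+00,  0.00000000e+00,
         1.00000000e+00]]))
{'time': 0.1, 'joint_pos': array([-7.19870227e+01,  7.51170437e+00,  8.53253238e+01,  1.00771957e-03,
        8.72605556e+01, -4.89468797e+00]), 'qd': array([-0.05034579, -0.01298552, -0.17217839,  0.03540721,  0.02999927,
       -0.00387281]), 'joint_efforts': array([ 2.14493230e-03, -5.70949316e+01, -5.01942730e+01, -2.02014115e-05,
        8.06535536e-03, -2.87191676e-05]), 'tool_pos': array([ 233.40219163, -552.19286794,  230.31780577]), 'tcp_rot': array([-1.79902858e+02, -9.32909755e-03,  2.29076084e+01]), 'ft_force': array([0.27116189, 0.50703976, 0.56398202]), 'wrist_torque': array([ 0.01903703, -0.00097906,  0.0040589 ]), 'grip_force': 0.0, 'finger_gap': 85.2903687341688}
```

View pics/top0.png

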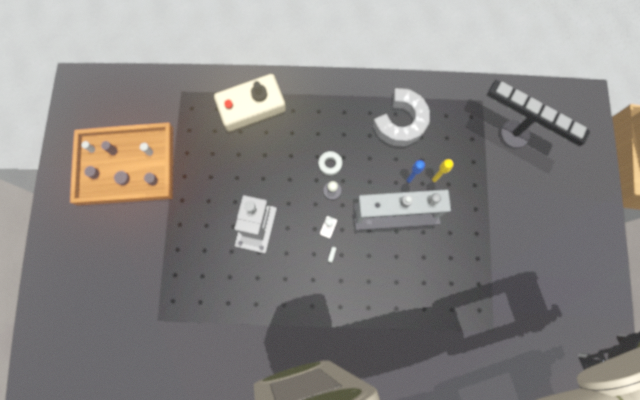

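View pics/side0.png

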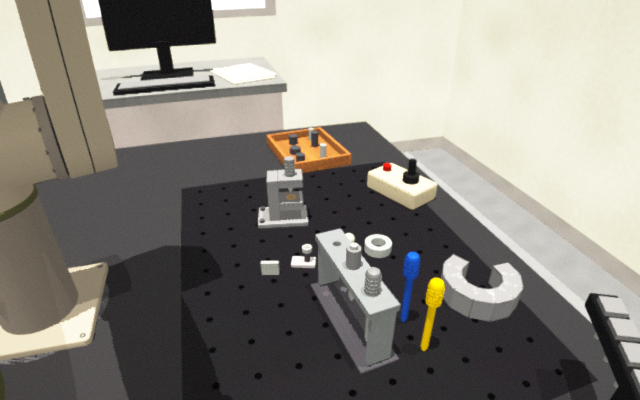

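```bash
python3 - <<'E'
from h import *
t=np.load('top0.npz');s=np.load('side0.npz')
a=cv2.resize(t['i'][180:260,230:460],(800,278),interpolation=3)
b=cv2.resize(s['i'][140:370,240:440],(278*200//230*1,278),interpolation=3)
b=cv2.resize(s['i'][145:375,250:430],(250,320),interpolation=3)
c=cv2.resize(s['i'][220:310,310:420],(390,320),interpolation=3)
b2=cv2.resize(s['i'][150:235,250:310],(160,320),interpolation=3)[:,:160]
cv2.imwrite('pics/c1.png',np.vstack([a,np.hstack([b,c,b2])]))
C=cloud('top',t['d'])
for p in [(252,209),(377,205),(406,202),(436,199),(365,210),(445,197),(262,218),(420,170),(446,165)]: print(p,C[p[1],p[0]].round(1))
E
```

```text
(252, 209) [518.3 175.2 159.5]
(377, 205) [ 571.5 -124.5    4. ]
(406, 202) [ 544.8 -171.4  160.6]
(436, 199) [ 552.8 -238.9  165.1]
(365, 210) [530.8 -81.9 126.6]
(445, 197) [ 569.  -271.5  121.4]
(262, 218) [507.6 157.8 111.4]
(420, 170) [ 628.3 -209.5  138.2]
(446, 165) [ 639.2 -268.7  149.3]
```

View pics/c1.png

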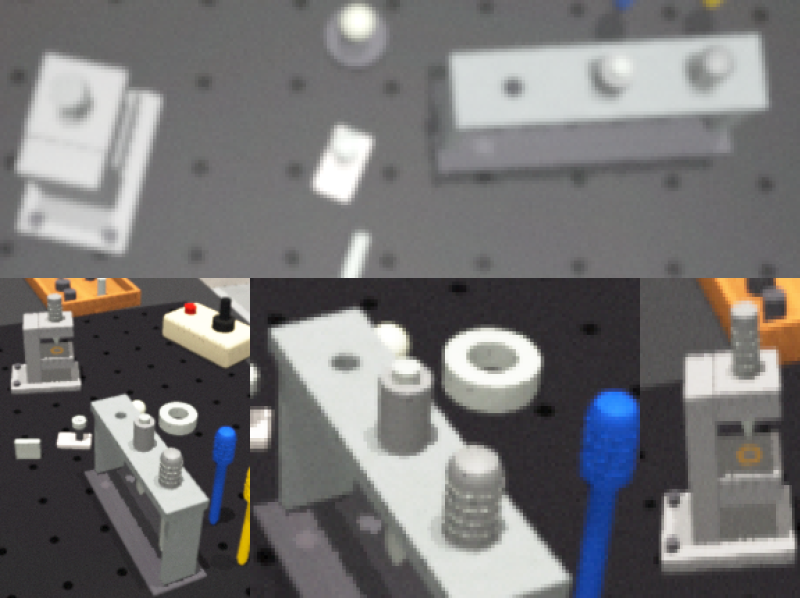

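```bash
python3 - <<'E'
from h import *
t=np.load('top0.npz');s=np.load('side0.npz')
C=cloud('top',t['d']);g=cv2.cvtColor(t['i'],6)
def top_rect(box,z,lo):
    x0,y0,x1,y1=box;m=np.zeros_like(g)
    m[y0:y1,x0:x1]=((C[y0:y1,x0:x1,2]>lo))*255
    c=max(cv2.findContours(m,0,1)[0],key=cv2.contourArea).reshape(-1,2)
    P=plane('top',c,z)[:,:2].astype(np.float32);R=cv2.minAreaRect(P);return R
print('rack',top_rect((345,180,460,225),125,112)); print('brk',top_rect((225,185,285,245),120,105))
# bar by brightness
x0,y0,x1,y1=345,183,460,240;sub=g[y0:y1,x0:x1]
print('gray bar',g[195,390],'foot',g[222,390],'table',g[235,390],'hole',g[205,377])
m=np.zeros_like(g);m[y0:y1,x0:x1]=(sub>cv2.threshold(sub,0,255,8)[0])*255
c=max(cv2.findContours(m,0,1)[0],key=cv2.contourArea).reshape(-1,2)
print('rack bright',cv2.minAreaRect(plane('top',c,125)[:,:2].astype(np.float32)))
# free hole, weighted centroid, both views
def dark(n,i,u,v,h):
    w=cv2.cvtColor(i,6)[v-h:v+h+1,u-h:u+h+1].astype(float);w=np.clip(np.percentile(w,70)-15-w,0,None)
    yy,xx=np.mgrid[v-h:v+h+1,u-h:u+h+1];return (xx*w).sum()/w.sum(),(yy*w).sum()/w.sum()
a=dark('top',t['i'],377,205,5);b=dark('side',s['i'],336,243,6);print(a,b,plane('top',[a],125),plane('side',[b],125))
# top faces of heads by depth
for nm,n,D,(u,v),z0 in[('short','top',t,(251,210),162),('mid','top',t,(406,201),179),('long','top',t,(436,199),167)]:
    q=C[v-14:v+15,u-14:u+15].reshape(-1,3);k=q[q[:,2]>133]
    print(nm,len(k),k[:,2].max().round(1),'mean',k[k[:,2]>z0-8].mean(0).round(1),'minmax',k.min(0).round(1),k.max(0).round(1))
S=cloud('side',s['d'])
for nm,(u,v) in[('short',(289,165)),('mid',(353,255)),('long',(373,280))]:
    q=S[v-18:v+19,u-18:u+19].reshape(-1,3);k=q[(q[:,2]>133)&(q[:,2]<185)]
    print('side',nm,len(k),k.mean(0).round(1),k.min(0).round(1),k.max(0).round(1))
E
```

```text
rack ((548.9295043945312, -174.43063354492188), (54.005767822265625, 210.6739044189453), 5.628596782684326)
brk ((511.82757568359375, 183.6332550048828), (59.06371307373047, 84.16583251953125), 79.97827911376953)
gray bar 212 foot 135 table 116 hole 116
rack bright ((550.9156494140625, -174.7010955810547), (53.16023635864258, 211.83700561523438), 5.455101490020752)
(np.float64(377.0717158176944), np.float64(204.68833780160858)) (np.float64(336.37173579109066), np.float64(243.3763440860215)) [[ 544.70181191 -110.11737313  125.        ]] [[ 545.55871748 -110.36011658  125.        ]]
short 116 1187.3 mean [520.2 178.5 184.2] minmax [302.3  17.4 133.1] [ 536.4  193.5 1187.3]
mid 115 1187.3 mean [ 302.3   17.4 1187.3] minmax [ 302.3 -187.4  134.1] [ 562.    17.4 1187.3]
long 122 1187.3 mean [ 552.8 -234.5  178. ] minmax [ 302.3 -249.2  134.2] [ 568.2   17.4 1187.3]
side short 165 [525.2 175.2 151.1] [514.3 167.9 133.1] [538.3 191.7 164.9]
side mid 364 [ 549.4 -187.1  154.3] [ 539.7 -245.8  133.1] [ 563.  -165.   169.4]
side long 414 [ 555.2 -243.4  153.2] [ 545.7 -254.2  133.1] [ 569.6 -182.6  169.8]
```

>>> jog_arm(
  rows=[
    [[555,-561,0],[0,0,-1.267]],
    [[555,-561,0],[0,0,-1.267]],
    [[555,-561,0],[0,0,-1.267]],
    [[555,-561,0],[0,0,-1.267]],
    [[555,-561,0],[0,0,-1.267]],
    [[555,-561,0],[0,0,-1.267]],
    [[555,-561,0],[0,0,-1.267]],
    [[555,-561,0],[0,0,-1.267]],
    [[555,-561,0],[0,0,-1.267]],
    [[555,-561,0],[0,0,-1.267]],
  ],
  grip=55,
)

```text
time: 1.1
tool_pos: [419.2, -86.4, 231.2]
tcp_rot: [180.0, 0.0, 95.6]
ft_force: [1.6, -0.4, -0.6]
finger_gap: 55.0
grip_force: 0.0
```

```bash
python3 - <<'E'
from h import *
t=np.load('top0.npz');s=np.load('side0.npz')
C=cloud('top',t['d']);S=cloud('side',s['d'])
for nm,c0,h in[('short',(524,180),120),('long',(555,-240),125)]:
    for n,K in(('top',C),('side',S)):
        q=K.reshape(-1,3);m=(np.hypot(*(q[:,:2]-c0).T)<24)&(q[:,2]>h+10)&(q[:,2]<h+50)
        mask=(m.reshape(400,640)*255).astype(np.uint8)
        k=q[m];tp=k[k[:,2]>h+36]
        c=max(cv2.findContours(mask,0,1)[0],key=cv2.contourArea)
        # smallest circle of points on the plane of the head's top, for top view
        print(nm,n,len(k),'topz',np.median(tp[:,2]).round(1),'topmean',tp.mean(0).round(1),len(tp),'circ',[np.round(x,1) for x in np.atleast_1d(cv2.minEnclosingCircle(tp[:,:2].astype(np.float32))[0])],'bbox',cv2.boundingRect(c))
print(proj('top',[[525,180,162],[525,180,120]]),proj('side',[[525,180,162],[525,180,120]]))
g=cv2.cvtColor(t['i'],6);print(g[200:220,240:264])
E
```

```text
short top 117 topz 161.7 topmean [525.3 182.2 161.8] 87 circ [np.float64(525.2), np.float64(181.9)] bbox (244, 201, 13, 13)
short side 180 topz 163.1 topmean [525.6 177.7 162. ] 64 circ [np.float64(525.8), np.float64(179.6)] bbox (284, 156, 11, 18)
long top 119 topz 165.0 topmean [ 556.4 -237.8  164.9] 68 circ [np.float64(556.9), np.float64(-237.9)] bbox (428, 193, 13, 13)
long side 378 topz 165.9 topmean [ 556.3 -243.7  165.6] 139 circ [np.float64(557.7), np.float64(-242.9)] bbox (364, 267, 18, 27)
[[249.91243695 205.78928443]
 [252.5065543  209.68699771]] [[288.07684196 158.72072584]
 [288.89768415 175.22230999]]
[[115 157 199 217 220 221 221 220 219 219 219 219 220 221 223 223 222 221
  219 216 212 210 206 201]
 [120 165 203 218 220 220 217 217 216 216 216 216 217 218 220 223 223 224
  224 224 222 221 221 219]
 [130 175 207 219 220 215 214 214 214 213 215 214 215 213 216 220 223 223
  223 223 223 224 224 224]
 [145 189 212 219 217 214 213 212 214 212 213 214 213 210 209 215 222 223
  224 224 224 224 224 224]
 [159 199 217 219 216 214 211 212 214 213 214 215 213 208 201 208 220 224
[... 843 characters left out ...]
23 223 224 223 219 207 191 178 171 166 154 145 152 170 195 214 223
  225 225 225 223 213 181]
 [221 224 224 224 222 219 211 203 194 190 184 175 171 180 193 208 219 224
  226 226 225 222 207 172]
 [222 222 223 223 224 223 218 211 205 199 198 195 195 203 211 218 224 225
  225 226 225 219 198 163]
 [222 223 224 223 223 223 223 218 212 210 211 209 211 215 220 222 226 225
  225 225 225 215 188 155]
 [221 222 222 222 224 223 223 222 221 220 221 220 220 223 224 226 226 225
  225 226 224 212 179 147]
 [214 216 218 220 221 222 223 223 224 224 224 224 224 225 225 225 225 225
  225 226 222 208 171 145]
 [206 211 214 214 214 215 218 221 222 223 224 223 225 225 224 226 225 226
  225 224 218 199 163 147]]
```

>>> jog_arm(
  rows=[
    [[255,131,0],[0,0,0]],
    [[255,131,0],[0,0,0]],
    [[255,131,0],[0,0,0]],
    [[255,131,0],[0,0,0]],
    [[255,131,0],[0,0,0]],
    [[255,131,0],[0,0,0]],
    [[255,131,0],[0,0,0]],
    [[255,131,0],[0,0,0]],
  ],
)

```text
time: 1.9
tool_pos: [524.6, 178.5, 230.4]
tcp_rot: [-179.9, 0.0, 95.6]
ft_force: [-0.4, -0.2, 0.0]
finger_gap: 54.9
grip_force: 0.0
```

>>> jog_arm(
  rows=[
    [[2.3,1,20],[0,0,0]],
    [[2.3,1,45],[0,0,0]],
    [[2.3,1,70],[0,0,0]],
    [[2.3,1,85],[0,0,0]],
    [[2.3,1,95],[0,0,0]],
    [[2.3,1,101],[0,0,0]],
    [[2.3,1,104],[0,0,0]],
    [[2.3,1,104],[0,0,0]],
  ],
)

```text
time: 2.7
tool_pos: [526.2, 180.3, 127.8]
tcp_rot: [180.0, -0.0, 95.5]
ft_force: [0.5, -0.1, 0.7]
finger_gap: 55.0
grip_force: 0.0
```

>>> jog_arm(
  rows=[
    [[0,0,0],[0,0,0]],
    [[0,0,0],[0,0,0]],
    [[0,0,0],[0,0,0]],
    [[0,0,0],[0,0,0]],
    [[0,0,0],[0,0,0]],
    [[0,0,0],[0,0,0]],
    [[0,0,0],[0,0,0]],
    [[0,0,0],[0,0,0]],
  ],
  grip=15,
  force=25,
)

```text
time: 3.5
tool_pos: [526.3, 180.6, 128.2]
tcp_rot: [179.9, -0.0, 95.5]
ft_force: [-1.0, -0.3, 6.1]
finger_gap: 23.4
grip_force: 24.5
```

>>> jog_arm(
  rows=[
    [[0,0,-5],[0,0,0]],
    [[0,0,-15],[0,0,0]],
    [[0,0,-30],[0,0,0]],
    [[0,0,-50],[0,0,0]],
    [[0,0,-70],[0,0,0]],
    [[0,0,-85],[0,0,0]],
    [[0,0,-90],[0,0,0]],
    [[0,0,-90],[0,0,0]],
  ],
)

```text
time: 4.3
tool_pos: [526.4, 180.5, 218.5]
tcp_rot: [179.9, -0.0, 95.5]
ft_force: [-0.1, 0.2, -1.6]
finger_gap: 23.3
grip_force: 25.0
```

>>> jog_arm(
  rows=[
    [[-20,0,0],[0,0,0]],
    [[-60,0,0],[0,0,0]],
    [[-100,0,0],[0,0,0]],
    [[-140,-2,0],[0,0,0]],
    [[-180,-4,0],[0,0,0]],
    [[-220,-6,0],[0,0,0]],
    [[-260,-8,0],[0,0,0]],
    [[-280,-8.3,0],[0,0,0]],
    [[-291.4,-8.3,0],[0,0,0]],
    [[-291.4,-8.3,0],[0,0,0]],
  ],
)

```text
time: 5.3
tool_pos: [545.0, -111.3, 216.2]
tcp_rot: [-179.9, -0.0, 95.4]
ft_force: [0.4, 0.8, -0.9]
finger_gap: 23.0
grip_force: 25.0
```

```bash
python3 - <<'E'
from h import *
i,d=r.snapshot('side');j,_=r.snapshot('top')
a=cv2.resize(i[150:270,270:420],(500,400),interpolation=3);b=cv2.resize(j[150:250,340:440],(300,300),interpolation=3)
cv2.imwrite('pics/p1.png',np.hstack([a,np.vstack([b,np.zeros((100,300,3),np.uint8)])]))
s=r.sense();print(s['tool_pos'],s['ft_force'],s['finger_gap'])
x,y,z=s['tool_pos'];print(proj('side',[[x,y,z-53],[x,y,125]]))
E
```

```text
[ 545.27589081 -109.55780854  216.63616195] [ 0.48050339  0.18875186 -1.15849701] 23.46887639902722
[[336.4071727  224.74349709]
 [336.07401513 243.14186332]]
```

View pics/p1.png

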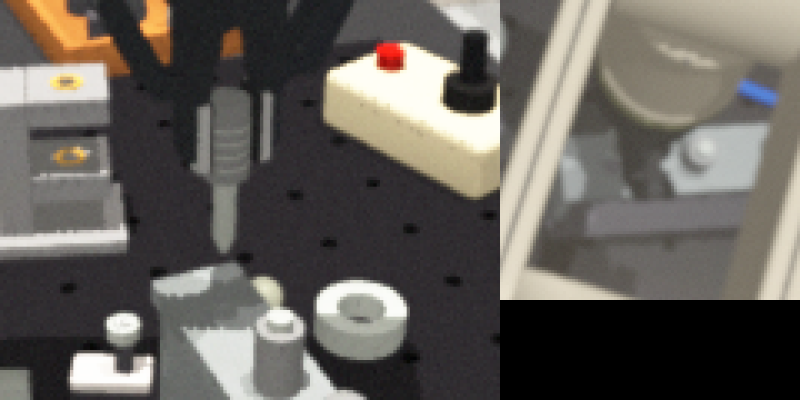

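>>> jog_arm(
  rows=[
    [[0,0.5,15],[0,0,0]],
    [[0,0.5,28],[0,0,0]],
    [[0,0.5,36],[0,0,0]],
    [[0,0.5,42],[0,0,0]],
    [[0,0.5,46],[0,0,0]],
    [[0,0.5,50],[0,0,0]],
    [[0,0.5,50],[0,0,0]],
  ],
)

```text
time: 6.1
tool_pos: [545.8, -110.8, 166.9]
tcp_rot: [-180.0, 0.0, 95.5]
ft_force: [-1.7, -2.6, -3.3]
finger_gap: 23.3
grip_force: 25.0
```

>>> jog_arm(
  rows=[
    [[-0.3,0,4],[0,0,0]],
    [[-0.3,0,8],[0,0,0]],
    [[-0.3,0,12],[0,0,0]],
    [[-0.3,0,16],[0,0,0]],
    [[-0.3,0,20],[0,0,0]],
    [[-0.3,0,20],[0,0,0]],
  ],
)

```text
time: 6.7
tool_pos: [545.7, -110.8, 146.4]
tcp_rot: [-180.0, -0.0, 95.5]
ft_force: [-2.0, -3.8, -3.0]
finger_gap: 23.1
grip_force: 25.0
```

>>> jog_arm(
  rows=[
    [[-0.6,-0.4,3],[0,0,0]],
    [[-0.6,-0.4,6],[0,0,0]],
    [[-0.6,-0.4,9],[0,0,0]],
    [[-0.6,-0.4,11],[0,0,0]],
    [[-0.6,-0.4,12],[0,0,0]],
    [[-0.6,-0.4,12],[0,0,0]],
    [[-0.6,-0.4,12],[0,0,0]],
  ],
)

```text
time: 7.4
tool_pos: [545.7, -111.2, 135.1]
tcp_rot: [-180.0, -0.0, 95.5]
ft_force: [-0.9, -2.3, -1.7]
finger_gap: 23.3
grip_force: 25.0
```

Lower to near contact, then release.

>>> jog_arm(
  rows=[
    [[-0.3,0,1],[0,0,0]],
    [[-0.3,0,1.5],[0,0,0]],
    [[-0.3,0,1.5],[0,0,0]],
    [[-0.3,0,1.5],[0,0,0]],
  ],
)

```text
time: 7.8
tool_pos: [545.8, -111.5, 133.8]
tcp_rot: [180.0, -0.0, 95.5]
ft_force: [-0.4, 0.6, -0.8]
finger_gap: 23.5
grip_force: 25.0
```

>>> jog_arm(
  rows=[
    [[0,0,0],[0,0,0]],
    [[0,0,0],[0,0,0]],
    [[0,0,0],[0,0,0]],
    [[0,0,0],[0,0,0]],
    [[0,0,0],[0,0,0]],
    [[0,0,0],[0,0,0]],
  ],
  grip=55,
)

```text
time: 8.4
tool_pos: [545.8, -111.7, 133.8]
tcp_rot: [180.0, -0.0, 95.5]
ft_force: [-0.8, -0.3, 0.2]
finger_gap: 55.2
grip_force: 0.0
```

>>> jog_arm(
  rows=[
    [[0,0,-10],[0,0,0]],
    [[0,0,-30],[0,0,0]],
    [[0,0,-60],[0,0,0]],
    [[0,0,-90],[0,0,0]],
    [[0,0,-90],[0,0,0]],
  ],
)

```text
time: 8.9
tool_pos: [548.5, -112.4, 230.3]
tcp_rot: [179.5, 0.2, 95.5]
ft_force: [0.7, -0.6, 0.1]
finger_gap: 55.1
grip_force: 0.0
```

>>> jog_arm(
  rows=[
    [[-30,0,0],[0,0,0]],
    [[-70,0,0],[0,0,0]],
    [[-105,0,0],[0,0,0]],
    [[-125,0,0],[0,0,0]],
    [[-129.4,-0.2,0],[0,0,0]],
    [[-129.4,-0.2,0],[0,0,0]],
    [[-129.4,-0.2,0],[0,0,0]],
  ],
)

```text
time: 9.6
tool_pos: [558.0, -239.3, 223.7]
tcp_rot: [-180.0, -0.0, 95.5]
ft_force: [-0.2, 0.7, 0.2]
finger_gap: 54.7
grip_force: 0.0
```

```bash
python3 - <<'E'
from h import *
i,d=r.snapshot('side');np.savez('side1.npz',i=i,d=d)
cv2.imwrite('pics/p2.png',cv2.resize(i[140:340,270:430],(480,600),interpolation=3))
s=r.sense();print(s['tool_pos'],s['ft_force'])
print(proj('side',[[558.2,-240.5,167],[545.7,-111.3,167],[526.3,180.5,120],[526.3,180.5,60]]))
S=cloud('side',d).reshape(-1,3)
for c0 in[(546,-111),(558,-240.5)]:
    k=S[(np.hypot(*(S[:,:2]-c0).T)<18)&(S[:,2]>135)&(S[:,2]<175)];print(len(k),k[:,2].max(),np.median(k[k[:,2]>161],0))
E
```

```text
[ 558.06755953 -239.17997269  223.80533412] [0.4732553  0.15442185 0.05557303]
[[373.44770724 269.94806032]
 [336.99878657 223.59722075]
 [289.39780239 175.05565193]
 [290.50845782 197.37927966]]
305 170.11499944359394 [ 544.31798051 -114.82553751  167.9533354 ]
376 169.14851184737273 [ 556.12680512 -243.99457049  165.99848009]
```

View pics/p2.png

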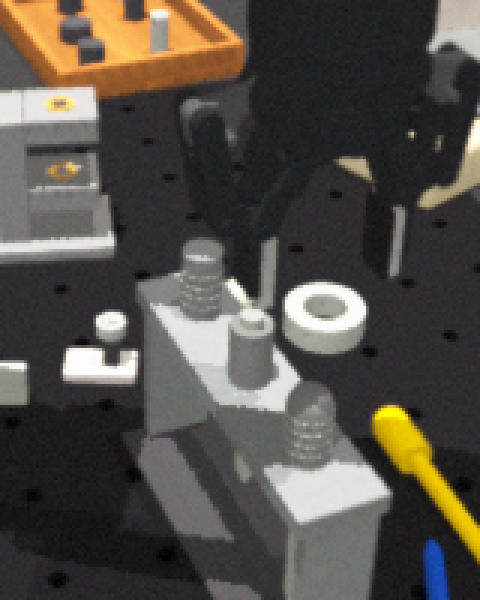

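```bash
python3 - <<'E'
from h import *
j,e=r.snapshot('top');np.savez('top1.npz',i=j,d=e);i=np.load('side1.npz')['i']
cv2.imwrite('pics/p3.png',np.vstack([cv2.resize(i[150:400,200:640],(500,284)),cv2.resize(j[60:320,200:640],(500,296))]))
C=cloud('top',e);S=cloud('side',np.load('side1.npz')['d'])
for im,K in((j,C),(i,S)):
  h=cv2.cvtColor(im,40)
  for nm,a,b in(('blue',100,130),('yel',22,35)):
    m=(h[...,0]>=a)&(h[...,0]<=b)&(h[...,1]>150)&(h[...,2]>60);ys,xs=np.nonzero(m);q=K[m]
    k=(q[:,2]<400)&(q[:,0]>400)
    print(nm,m.sum(),xs.min(),xs.max(),ys.min(),ys.max(),q[k].min(0).round(),q[k].max(0).round())
E
```

```text
Traceback (most recent call last):
ValueError: zero-size array to reduction operation minimum which has no identity
```

View pics/p3.png

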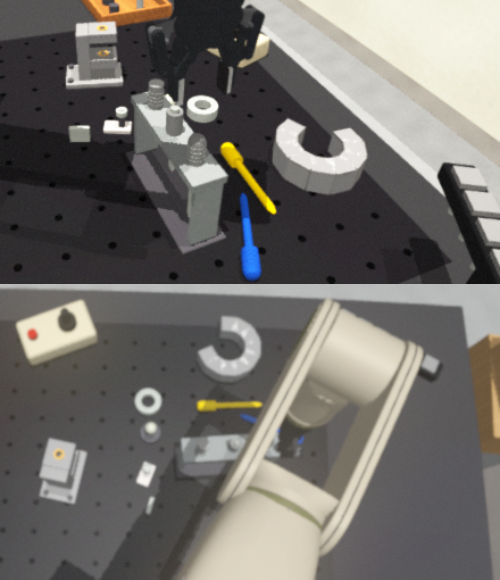

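>>> jog_arm(
  rows=[
    [[-1.2,0.2,20],[0,0,0]],
    [[-1.2,0.2,45],[0,0,0]],
    [[-1.2,0.2,65],[0,0,0]],
    [[-1.2,0.2,80],[0,0,0]],
    [[-1.2,0.2,88],[0,0,0]],
    [[-1.2,0.2,92],[0,0,0]],
    [[-1.2,0.2,92.5],[0,0,0]],
    [[-1.2,0.2,92.5],[0,0,0]],
  ],
)

```text
time: 10.5
tool_pos: [558.8, -241.9, 132.3]
tcp_rot: [179.9, 0.0, 95.5]
ft_force: [0.5, -0.2, 0.5]
finger_gap: 55.1
grip_force: 0.0
```

>>> jog_arm(
  rows=[
    [[0,0,0],[0,0,0]],
    [[0,0,0],[0,0,0]],
    [[0,0,0],[0,0,0]],
    [[0,0,0],[0,0,0]],
    [[0,0,0],[0,0,0]],
    [[0,0,0],[0,0,0]],
    [[0,0,0],[0,0,0]],
    [[0,0,0],[0,0,0]],
  ],
  grip=15,
  force=25,
)

```text
time: 11.3
tool_pos: [558.6, -241.9, 132.1]
tcp_rot: [179.9, 0.0, 95.5]
ft_force: [-0.7, 0.1, 5.2]
finger_gap: 22.9
grip_force: 25.1
```

>>> jog_arm(
  rows=[
    [[0,0,-4],[0,0,0]],
    [[0,0,-12],[0,0,0]],
    [[0,0,-28],[0,0,0]],
    [[0,0,-50],[0,0,0]],
    [[0,0,-75],[0,0,0]],
    [[0,0,-105],[0,0,0]],
    [[0,0,-135],[0,0,0]],
    [[0,0,-165],[0,0,0]],
    [[0,0,-182],[0,0,0]],
    [[0,0,-185],[0,0,0]],
  ],
)

```text
time: 12.3
tool_pos: [559.4, -242.2, 321.1]
tcp_rot: [179.7, 0.2, 95.5]
ft_force: [0.2, -0.0, -1.8]
finger_gap: 23.0
grip_force: 25.0
```

>>> jog_arm(
  rows=[
    [[15,0,0],[0,0,0]],
    [[45,0,0],[0,0,0]],
    [[85,1,0],[0,0,0]],
    [[130,2,0],[0,0,0]],
    [[175,3,0],[0,0,0]],
    [[220,4,0],[0,0,0]],
    [[265,5,0],[0,0,0]],
    [[310,6,0],[0,0,0]],
    [[350,7,0],[0,0,0]],
    [[380,8,0],[0,0,0]],
  ],
)

```text
time: 13.3
tool_pos: [527.9, 140.4, 314.7]
tcp_rot: [-179.8, -0.0, 95.6]
ft_force: [0.3, -0.2, -1.2]
finger_gap: 22.9
grip_force: 24.9
```

>>> jog_arm(
  rows=[
    [[20,0.2,15],[0,0,0]],
    [[36,0.3,35],[0,0,0]],
    [[43,0.3,50],[0,0,0]],
    [[43.7,0.3,60],[0,0,0]],
    [[43.7,0.3,65],[0,0,0]],
    [[43.7,0.3,65],[0,0,0]],
    [[43.7,0.3,65],[0,0,0]],
  ],
)

```text
time: 14.0
tool_pos: [526.4, 180.2, 252.0]
tcp_rot: [179.9, -0.0, 95.4]
ft_force: [0.2, 0.7, -1.9]
finger_gap: 23.0
grip_force: 24.9
```

```bash
python3 - <<'E'
from h import *
i,d=r.snapshot('side');j,e=r.snapshot('top')
a=cv2.resize(i[90:240,240:340],(400,600),interpolation=3);b=cv2.resize(j[160:260,200:300],(400,400),interpolation=3)
cv2.imwrite('pics/p4.png',np.hstack([a,np.vstack([b,np.zeros((200,400,3),np.uint8)])]))
s=r.sense();x,y,z=s['tool_pos'];print(x,y,z,s['ft_force'],s['finger_gap'])
print(proj('side',[[x,y,z-117],[x,y,z-107],[x,y,120],[x,y,60]]),proj('top',[[x,y,z-117],[x,y,120]]))
E
```

```text
526.5956500790056 180.44683498874818 252.46032051274386 [-0.27864148 -0.50554668 -1.51367531] 23.050811575250236
[[289.23341633 169.06341297]
 [289.0416678  165.13932906]
 [289.52698878 175.04881721]
 [290.63355772 197.37204881]] [[251.42435715 207.60398892]
 [252.35819406 209.01327198]]
```

View pics/p4.png

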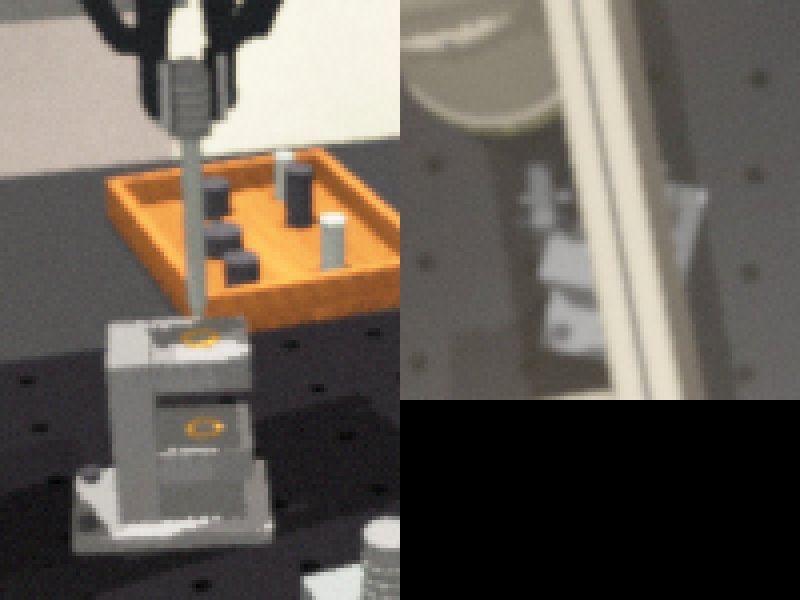

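>>> jog_arm(
  rows=[
    [[0,0,6],[0,0,0]],
    [[0,0,11],[0,0,0]],
    [[0,0,15],[0,0,0]],
    [[0,0,18],[0,0,0]],
    [[0,0,21],[0,0,0]],
    [[0,0,24],[0,0,0]],
    [[0,0,24],[0,0,0]],
    [[0,0,24],[0,0,0]],
  ],
)

```text
time: 14.9
tool_pos: [525.9, 180.9, 227.3]
tcp_rot: [-180.0, 0.0, 95.5]
ft_force: [-0.3, 0.3, -2.2]
finger_gap: 23.2
grip_force: 24.9
```

Nose is in, no lateral force. Continue gently.

>>> jog_arm(
  rows=[
    [[0,0,2.5],[0,0,0]],
    [[0,0,5],[0,0,0]],
    [[0,0,7.5],[0,0,0]],
    [[0,0,10],[0,0,0]],
    [[0,0,12.5],[0,0,0]],
    [[0,0,15],[0,0,0]],
    [[0,0,15],[0,0,0]],
    [[0,0,15],[0,0,0]],
  ],
)

```text
time: 15.7
tool_pos: [525.9, 180.8, 212.2]
tcp_rot: [-180.0, 0.0, 95.5]
ft_force: [0.3, -0.3, -1.0]
finger_gap: 23.3
grip_force: 24.9
```

>>> jog_arm(
  rows=[
    [[0,0,4],[0,0,0]],
    [[0,0,8],[0,0,0]],
    [[0,0,12],[0,0,0]],
    [[0,0,16],[0,0,0]],
    [[0,0,20],[0,0,0]],
    [[0,0,24],[0,0,0]],
    [[0,0,28],[0,0,0]],
    [[0,0,28],[0,0,0]],
  ],
)

```text
time: 16.5
tool_pos: [525.7, 180.7, 183.5]
tcp_rot: [-180.0, 0.0, 95.5]
ft_force: [0.8, -0.2, -2.2]
finger_gap: 22.9
grip_force: 24.8
```

```bash
python3 - <<'E'
from h import *
i,d=r.snapshot('side')
cv2.imwrite('pics/p5.png',cv2.resize(i[145:235,255:325],(466,600),interpolation=3))
s=r.sense();x,y,z=s['tool_pos'];print(x,y,z,s['ft_force'],s['wrist_torque'],s['tcp_rot'])
print(proj('side',[[x,y,z-117],[x,y,120],[x,y,60]]))
E
```

```text
525.7986826513614 180.81693899588566 183.90905939519038 [-0.72351356  0.60816173 -0.98403898] [-0.04637004 -0.11611848 -0.04956172] [-1.79975533e+02  6.56132300e-03  9.54991685e+01]
[[290.14957545 194.84744836]
 [289.15766415 175.0250679 ]
 [290.27565817 197.34636781]]
```

View pics/p5.png

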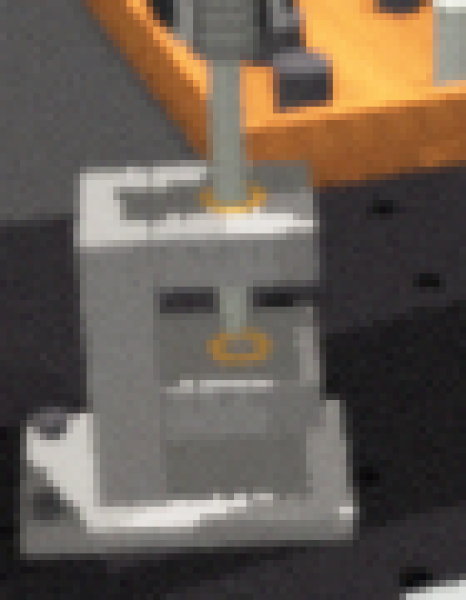

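>>> jog_arm(
  rows=[
    [[0,0.4,0],[0,0,0]],
    [[0,0.7,0],[0,0,0]],
    [[0,0.7,3],[0,0,0]],
    [[0,0.7,6],[0,0,0]],
    [[0,0.7,9],[0,0,0]],
    [[0,0.7,12],[0,0,0]],
    [[0,0.7,12],[0,0,0]],
    [[0,0.7,12],[0,0,0]],
  ],
)

```text
time: 17.35
tool_pos: [526.5, 180.9, 172.1]
tcp_rot: [-180.0, 0.0, 95.5]
ft_force: [-0.5, -0.1, -1.0]
finger_gap: 23.0
grip_force: 24.9
```

>>> jog_arm(
  rows=[
    [[0,0,2],[0,0,0]],
    [[0,0,4],[0,0,0]],
    [[0,0,6],[0,0,0]],
    [[0,0,8],[0,0,0]],
    [[0,0,10],[0,0,0]],
    [[0,0,12],[0,0,0]],
    [[0,0,12],[0,0,0]],
  ],
)

```text
time: 18.05
tool_pos: [526.4, 180.9, 159.8]
tcp_rot: [-180.0, 0.0, 95.5]
ft_force: [0.3, 0.5, -1.4]
finger_gap: 23.2
grip_force: 24.9
```

>>> jog_arm(
  rows=[
    [[0,0,3],[0,0,0]],
    [[0,0,6],[0,0,0]],
    [[0,0,9],[0,0,0]],
    [[0,0,12],[0,0,0]],
    [[0,0,15],[0,0,0]],
    [[0,0,18],[0,0,0]],
    [[0,0,20],[0,0,0]],
    [[0,0,20],[0,0,0]],
    [[0,0,20],[0,0,0]],
  ],
)

```text
time: 18.95
tool_pos: [526.6, 181.0, 140.3]
tcp_rot: [180.0, 0.0, 95.5]
ft_force: [0.5, 0.9, -2.0]
finger_gap: 23.3
grip_force: 24.9
```

```bash
python3 - <<'E'
from h import *
i,d=r.snapshot('side')
a=cv2.resize(i[145:235,255:325],(350,450),interpolation=3);b=cv2.resize(i[200:320,300:420],(450,450),interpolation=3)
cv2.imwrite('pics/p6.png',np.hstack([a,b]))
s=r.sense();print(s['tool_pos'],s['ft_force'],s['wrist_torque'],s['time'])
E
```

```text
[526.68644608 180.97015293 140.43900116] [ 0.14606929  0.11058374 -0.70608399] [ 0.01738114 -0.01919759 -0.01571316] 19.0
```

View pics/p6.png

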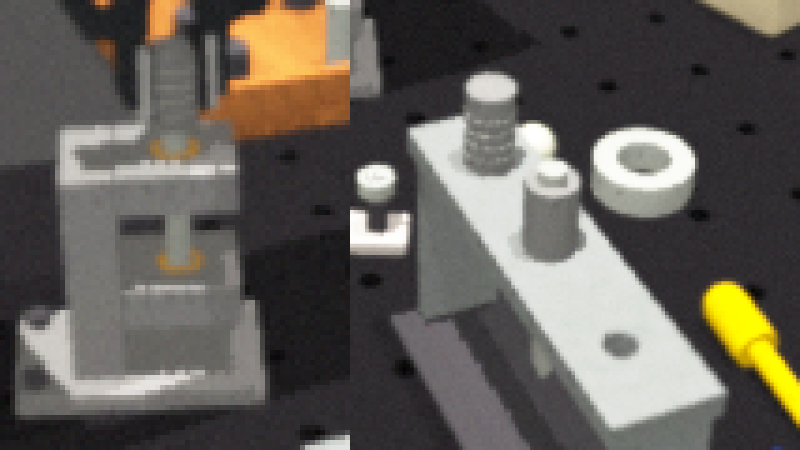

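The pin runs through both collars at crop (175,150) and (180,260), with its head held clear of the upper lug. The short pin is seated in the free hole at crop (490,120), and side forces are near zero.

```bash
python3 -c "
from bench import r
print(r.hand_in())"
```

```text
the job is handed in; nothing more can be done
None
```

I handed the job in at 19 s with the short pin seated in the rack's free hole and the long pin held through both bushings, nose about 17 mm below the lower lug and head about 13 mm above the upper one (from tool height, since the nose is hidden in the last picture), with side forces under 1 N; the blue and yellow look-alikes toppled early in the run, cause unknown, though I never moved the gripper to them and saw no contact force.

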